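Open the till by hand with its release key in a power cut

ROBOT

A 6-joint arm with a two-finger parallel gripper is mounted at the origin on the work surface. World frame = base frame: x ahead of the robot, y to its left, z up, the work surface at z = 0. Lengths are in m, angles in degrees, forces in N, time in s.
With the tool pointing down it reaches from about 0.375 to 0.9 m from the base axis. Payload 3.1 kg.
Tool frame: the origin (TCP) lies at the very end of the fingers, on their centre line; the grasp point (between the pads) lies 19 mm behind it (bot.tcp_to_grasp is the distance from the TCP to the grasp point, in m); z points along the fingers, y is the direction in which the jaws open and shut (so a half turn about z gives the same grasp; the last joint's range is limited). The gripper opens to 87 mm and grips with 3 to 60 N. Pads are 19 mm wide; open, the fingers measure 117 mm over their backs; the gripper's body (75 mm by 190 mm) begins 51 mm behind the grasp point.
Start: joints at [60.762, 30.224, 82.088, -0, 67.689, -10.227], TCP at [0.204, 0.591, 0.223] pointing down, gripper open.
Joint ranges: [-176.69, 176.69], [-43.24, 126.21], [12.49, 139.97], [-82, 262], [0, 151.66], [-163.58, 163.58]. Speed limits (degrees/s): [159.86, 159.86, 180, 180, 180, 180].

INTERFACE

Orientations are given as a 3x3 rotation matrix whose columns are the frame's x, y, z axes.
In Python, from rig import telemetry, eyes, order, bot gives the robot as it stands. The module is installed in compiled form; this text tells all that it offers.
- The arm moves only by the tool servo_tool, never from a script. Its argument "targets" is a list of rows, each a list of 2 entries, a list of its own where there are three numbers: the shift along the tool's x, y, z in m, then the turn, a rotation vector about the tool's x, y, z in rad. In form: [[[tx, ty, tz], [wx, wy, wz]], ...]. A call has 1 to 12 rows; each row is the pose to reach, as a shift and turn from the pose commanded when the call began, along the tool's axes at that moment; what a row does not reach only later rows make up. A row lasts 1/8 s, in which the tool goes at most 62.5 mm and 10.7 degrees, less where a joint would pass 70% of its speed; a pose out of reach is approached as far as the arm can. A call with a gripper value outside its range is refused whole. "gripper" is the finger opening in m, from 0 to 0.087, set as the call begins (left out, the last holds). The fingers move at their own pace and stop on an object; the grip force is fixed at half the most. Time passes only in rows, so rows that repeat a pose let the fingers close. It gives the time, the measured TCP pose, the force and the opening at its end, in the units of the state.
- telemetry.read_state(): the state, without advancing time (a new reading comes with each control period).
- eyes.capture(name): name is "scene" or "top"; returns a dict with "pixels" (400x640x3 uint8, blue, green, red), "intrinsics" (3x3 intrinsics, pixels), "extrinsics" (4x4, takes a point from camera to world coordinates). Camera axes: x right, y down, z forward; pixel columns grow to the right and rows downward; lengths in m; the calibration is good to about 2 mm. A picture is of the moment at which its call begins. There is no depth.
- order.hand_in(): hands the job in, once; it reports no verdict.
The state is a dict: "time_s": time; "joint_positions": joint angles; "qvel": joint speeds; "tau": joint torques, N m; "position": TCP position; "tcp_rot": TCP orientation; "force": force on the tool from outside, world axes, zero at the start; "moment": the same for the moment, N m; "opening": opening from 0.0 (shut) to 1.0 (fully open).
Only numpy, scipy, OpenCV 4.12 (cv2) and the standard library are available. Lean on these libraries where they do the work, as an engineer would, in place of code of your own. Each camera call takes 0.05 s, during which the arm holds its last target. There are 200 camera calls.

TASK

The power is out and the till will not open. Take the release key out of the wooden block, put its pin down through the small slot in the till's top, feeling gently from the slot's left end for the gap in front of the hidden catch, and press the catch to the right until the drawer springs out; never force the pin. Then put the key back fully home in its hole in the block, pull the drawer out to its stop, and leave the other things on the counter where they are.

Things in the scene. Friction and masses are not known exactly. Their poses are not given: they have to be found in the camera images.
- till: Grey steel cash drawer case, 320 mm deep (x) x 300 wide (y) x 112 high, fixed to the counter. Origin: centre of its underside; z up; its front (the drawer) faces -x of its own frame, its left side as seen from the robot is +y. The flat top is 4 mm thick and lies 112 mm above the origin. A card reader in a cradle is screwed to its rear half, 30 mm high.
- slot (a point): Centre of the release slot in the till's top, at the upper face; axes as the till's. The slot is 40 mm long along the till's y, 8 mm wide along x, 45 mm behind the drawer's front face, 70 mm left of the till's middle. Hidden 8 mm below the top face are, from left to right, the catch bracket's cover plate, a gap 11 mm long and the upright tab of the catch lever (4 mm thick, across the slot).
- slot_start (a point): Point of the slot's middle line, at the upper face, 16 mm left (till's +y) of its centre: start feeling here. The catch can be adjusted, so the tab's left face lies anywhere from 10 mm left to 10 mm right of the slot's centre. Beside the gap the pin lands hard, 8 mm down; in the gap it goes on: 12 to 18 mm below the top face is a good depth for the tip (at 30 mm it meets the lever's arm).
- slot_end (a point): Point of the slot's middle line, at the upper face, 17.5 mm right (till's -y) of its centre. Moved this way in the gap, the pin meets the tab, which yields 4 to 6 mm against a spring (about 3 to 8 N) until the drawer is let go; 1 to 2 mm further the lever meets a hard stop, always before this point. More than 15 N, down or sideways, would bend the catch. Released, the tab springs back.
- drawer (a joint): How far the drawer is out, in m: 0 shut, 0.15 pulled out to its stop. Held shut by the catch; once let go, a spring pushes it out to about 0.08 by itself, which leaves 80 mm open between its front panel and the case. From there it must be pulled (about 2 to 5 N) and stays where it is left.
- drawer_front (a point): Middle of the upper edge of the drawer's front panel, in mid thickness; axes as the till's; moves with the drawer. Panel 12 mm thick, 298 wide, upper edge 106 mm above the counter, no handle. Behind it the drawer is open on top, free to 45 mm below that edge, but for a steel strike bracket from 70 to 115 mm left of the middle. Pull with fingers hooked behind the panel or pinching it.
- key: Release key, 120 g, standing in the block: steel pin 5 mm thick, 36 mm long, tapered tip; then a collar 16 mm wide, 4 mm thick; then a flat-sided steel handle 14 mm thick (its x), 28 mm wide (its y), 42 mm high, from 40 to 82 mm above the tip. Origin: tip of the pin; z points up the pin to the handle.
- block: Beech counter block 150 mm long (its x) x 70 x 50 mm high, fixed to the counter. Origin: centre of its underside. It has four holes in its top; the key stands in the end one (50 mm towards its -x), a pen and a marker stand in the two at the other end.
- key_hole (a point): Middle of the mouth of the key's hole, on the block's top face: 9 mm wide, 42 mm deep. Fully home, the key's collar rests on the block and the tip is 36 mm below this point.
- jar_a: Filled preserve jar with silver lid, 73 mm wide, 108 mm high, bystander. Origin: centre of its underside.
- jar_b: Another such jar, bystander.
- jar_c: Another such jar, bystander.
- bell: Brass counter bell, 76 mm wide, 54 mm high, bystander. Origin: centre of its underside.
- label_roll: Roll of paper labels, 90 mm wide, 50 mm high, bystander. Origin: centre of its underside.
- pen: White pen 137 mm long standing in the block, bystander, sticks 95 mm out. Origin: its lower tip.
- marker: Grey marker 135 mm long standing in the block, bystander, sticks 93 mm out. Origin: its lower end.

How it is judged (in metres and radians):
On the way:
1. the drawer has sprung out by more than 20 mm while the key's pin is in the slot, at least 6 mm below the till's top (value of joint drawer above 0.02 m and z of key in the frame of slot below -0.006 m and horizontal distance between key and slot below 0.022 m), for 0.1 s.
At the end, for the whole second after the job is handed in: The drawer is at rest, pulled out to within 15 mm of its stop; the key stands at rest in its hole in the block, upright within 0.12 rad, its collar within 4 mm of the block and its tip within 6 mm of the hole's axis (value of joint drawer above 0.135 m and velocity of joint drawer between -0.01 and 0.01 m/s and horizontal distance between key and key_hole below 0.006 m and z of key in the frame of key_hole below -0.032 m and angle between key's own z axis and vertical below 0.12 rad and linear speed of key below 0.01 m/s); the robot touches nothing.
It fails at once if the key is forced: its pin presses on the till or its catch with more than 18 N (contact force between key and till above 18 N).
It fails at once if the robot presses on the till or its drawer with more than 30 N (contact force between any of the fingers, the arm and till above 30 N).
It fails at once if a jar, the bell or the label roll is shifted by more than 30 mm, or the pen or marker is lifted or tipped by more than 30 mm (distance of any of jar_a, jar_b, jar_c, bell, label_roll, pen, marker from where it was at the start of the episode above 0.03 m).
It also fails if it takes over 72 s, if anything falls off the work surface, if the arm or the gripper's body presses on something with over 40 N, if the wrist force passes 120 N, or if a joint passes its speed limit or range.

## Working session

There is one attempt and no reset: what is moved stays moved. The work goes in short steps, Python scripts to look and compute and a tool call to move; the robot and the scene stay as the last step left them, time stands still between calls to the robot, and variables do not carry over. Pictures are saved under pics/ and viewed, about 8 in all and at most 12, crops included, and the job is handed in when it is done.

Besides the shell and the picture viewer there is one more tool, called by a JSON object that holds its "api" and its "payload", one argument or row to a line. servo_tool: Moves the arm, as the interface text tells. Its arguments: {"type":"object","properties":{"targets":{"type":"array","items":{"type":"array"}},"gripper":{"type":"number"}},"required":["targets"]}

```bash
mkdir -p pics; cat > h.py <<'E'
import numpy as np, cv2
from rig import telemetry, eyes, order, bot
def cap(n, f=None):
    c=eyes.capture(n)
    if f: cv2.imwrite('pics/'+f,c['pixels'])
    return c
def ray(c,u,v,z):
    K=np.array(c['intrinsics']);T=np.array(c['extrinsics'])
    d=T[:3,:3]@np.linalg.solve(K,[u,v,1]);o=T[:3,3]
    return o+d*(z-o[2])/d[2]
def proj(c,p):
    K=np.array(c['intrinsics']);T=np.array(c['extrinsics'])
    q=K@(T[:3,:3].T@(np.array(p)-T[:3,3]));return q[:2]/q[2]
E
python3 - <<'E'
from h import *
for n in('scene','top'):
    c=cap(n,n+'0.png');print(n,np.round(c['intrinsics'],1).tolist(),np.round(c['extrinsics'],3).tolist())
s=telemetry.read_state();print({k:np.round(v,3).tolist() for k,v in s.items()},bot.tcp_to_grasp)
E
```

```text
scene [[439.2, 0.0, 316.7], [0.0, 439.2, 195.6], [0.0, 0.0, 1.0]] [[-0.307, 0.573, -0.76, 1.55], [0.952, 0.176, -0.252, 0.306], [-0.01, -0.801, -0.599, 0.872], [0.0, 0.0, 0.0, 1.0]]
top [[519.8, 0.0, 315.7], [0.0, 519.8, 196.5], [0.0, 0.0, 1.0]] [[-0.018, -0.979, 0.201, 0.213], [-1.0, 0.018, -0.004, -0.03], [0.0, -0.201, -0.98, 1.812], [0.0, 0.0, 0.0, 1.0]]
{'time_s': 0.1, 'joint_positions': [60.762, 30.273, 82.148, -0.001, 67.689, -10.226], 'qvel': [0.017, -0.258, -0.077, 0.016, -0.076, 0.128], 'tau': [-0.0, -44.099, -17.715, 0.064, 0.053, -0.0], 'position': [0.203, 0.59, 0.222], 'tcp_rot': [[-0.945, 0.326, -0.001], [0.326, 0.945, -0.002], [0.0, -0.002, -1.0]], 'force': [-0.326, -0.172, -0.108], 'moment': [-0.046, -0.032, 0.011], 'opening': 0.998} 0.0187
```

View pics/scene0.png

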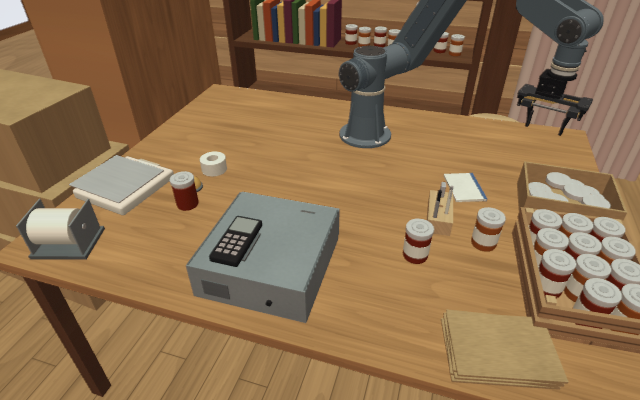

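View pics/top0.png

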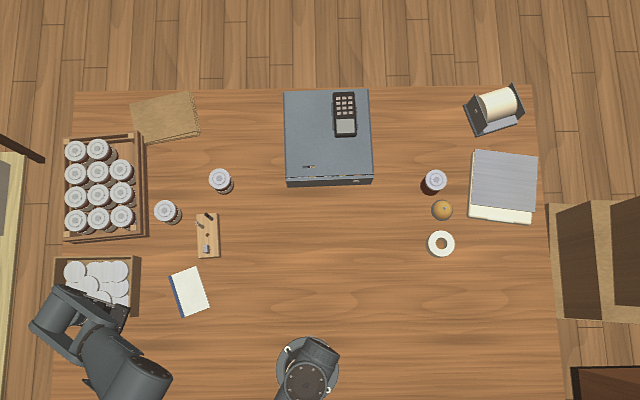

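The scene view shows the till at (265,250) and the block at (440,212). In the top view the till is at (328,137), its slot at (308,166), and the block at (207,235) with the key at the near end, about (206,248). I'll enlarge both regions.

```bash
python3 - <<'E'
from h import *
t=cv2.imread('pics/top0.png');s=cv2.imread('pics/scene0.png')
a=cv2.resize(t[200:270,180:235],None,fx=7,fy=7,interpolation=cv2.INTER_CUBIC)[:490]
b=cv2.resize(t[150:195,275:385],None,fx=3.6,fy=3.6,interpolation=cv2.INTER_CUBIC)
d=cv2.resize(s[170:250,410:480],None,fx=4,fy=4,interpolation=cv2.INTER_CUBIC)
o=np.zeros((500,800,3),np.uint8);o[:a.shape[0],:a.shape[1]]=a;o[:b.shape[0],395:395+b.shape[1]]=b[:,:405];o[170:170+d.shape[0],395:395+d.shape[1]]=d
cv2.imwrite('pics/z.png',o)
c=cap('top')
g=c['pixels'].astype(int)
hsv=cv2.cvtColor(c['pixels'],cv2.COLOR_BGR2HSV)
# till: bluish-grey
m=((g[...,0]-g[...,2])>5).astype(np.uint8);m[:, :270]=0;m[:,390:]=0;m[:80]=0;m[200:]=0
m=cv2.morphologyEx(m,cv2.MORPH_CLOSE,np.ones((5,5)))
cs=max(cv2.findContours(m,0,2)[0],key=cv2.contourArea)
ap=cv2.approxPolyDP(cs,4,True)[:,0];print('till',ap.tolist(),[np.round(ray(c,*p,.112),3).tolist() for p in ap])
r=g[150:185,290:330].sum(2);print('slot dark');ys,xs=np.where(r<200);print(xs.min()+290,xs.max()+290,ys.min()+150,ys.max()+150, len(xs))
for p in zip(ys+150,xs+290): print(p, r[p[0]-150,p[1]-290], end=' ')
# block: lighter wood
print(hsv[240,213],hsv[240,230], hsv[218,203])
E
```

```text
till [[367, 89], [284, 92], [286, 180], [372, 177]] [[0.941, -0.222, 0.112], [0.935, 0.067, 0.112], [0.62, 0.062, 0.112], [0.625, -0.227, 0.112]]
slot dark
290 329 166 184 83
(np.int64(166), np.int64(307)) 146 (np.int64(166), np.int64(308)) 114 (np.int64(166), np.int64(309)) 189 (np.int64(167), np.int64(308)) 154 (np.int64(167), np.int64(309)) 122 (np.int64(176), np.int64(316)) 173 (np.int64(176), np.int64(317)) 142 (np.int64(176), np.int64(318)) 133 (np.int64(176), np.int64(319)) 137 (np.int64(176), np.int64(320)) 134 (np.int64(176), np.int64(321)) 118 (np.int64(176), np.int64(322)) 113 (np.int64(176), np.int64(323)) 153 (np.int64(177), np.int64(290)) 192 (np.int64(177), np.int64(291)) 118 (np.int64(177), np.int64(292)) 134 (np.int64(177), np.int64(293)) 128 (np.int64(180), np.int64(318)) 198 (np.int64(180), np.int64(319)) 163 (np.int64(180), np.int64(320)) 165 (np.int64(180), np.int64(321)) 169 (np.int64(180), np.int64(322)) 161 (np.int64(180), np.int64(323)) 154 (np.int64(180), np.int64(324)) 157 (np.int64(180), np.int64(325)) 148 (np.int64(180), np.int64(326)) 181 (np.int64(180),
[... 1321 characters left out ...]
t64(182), np.int64(315)) 198 (np.int64(183), np.int64(309)) 198 (np.int64(183), np.int64(318)) 198 (np.int64(183), np.int64(325)) 199 (np.int64(184), np.int64(300)) 198 (np.int64(184), np.int64(311)) 199 (np.int64(184), np.int64(314)) 195 (np.int64(184), np.int64(315)) 199 (np.int64(184), np.int64(316)) 198 (np.int64(184), np.int64(317)) 198 (np.int64(184), np.int64(319)) 197 (np.int64(184), np.int64(320)) 198 (np.int64(184), np.int64(321)) 193 (np.int64(184), np.int64(323)) 196 (np.int64(184), np.int64(324)) 199 (np.int64(184), np.int64(325)) 198 (np.int64(184), np.int64(326)) 199 (np.int64(184), np.int64(327)) 198 (np.int64(184), np.int64(329)) 196 [ 17  98 205] [ 14 131 171] [ 17  98 197]
```

View pics/z.png

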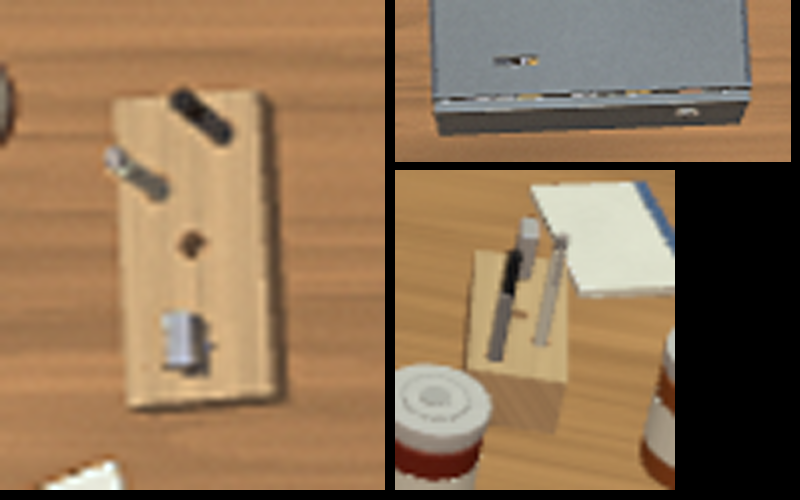

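The zoom shows the key's handle at the near end of the block, top px about (206,248), wide along the block and thin across it. The slot spans px (303–315, 166.7). Next I'll work out world positions.

```bash
python3 - <<'E'
from h import *
T=cap('top');S=cap('scene')
print('slot',[np.round(ray(T,u,166.7,.112),4).tolist() for u in(302.8,309,315.3)])
B=[ray(T,180+x/7,200+y/7,.05) for x,y in((112,100),(265,92),(275,398),(128,402))]
B=np.array(B);print('block',B.round(4).tolist());ce=B.mean(0);ax=(B[0]+B[1]-B[2]-B[3])[:2];ax/=np.linalg.norm(ax)
print('centre',ce,'yaw',np.degrees(np.arctan2(ax[1],ax[0])),'hole',ce[:2]-.05*ax)
sc=[ray(S,410+(x-395)/4,170+(y-170)/4,.05).round(4).tolist() for x,y in((470,365),(567,382),(570,258),(473,250))];print('block scene (far-left..)',sc, np.mean(sc,0))
print('keytop top',ray(T,180+174/7,200+342/7,.096),'scene',ray(S,410+(529-395)/4,170+(227-170)/4,.096))
# slot in scene
h=S['pixels']
m=proj(S,ray(T,309,166.7,.112));print('slot proj scene',m)
g=h[205:219,295:322].sum(2);print(g.min(0).tolist());print('hole2',ray(T,180+191/7,200+243/7,.05))
yy,xx=np.where(g<260);print('slot scene',xx.mean()+295,yy.mean()+205,ray(S,xx.mean()+295,yy.mean()+205,.112), xx.min()+295,xx.max()+295)
k=T['pixels'][240:258,198:214];print(k.sum(2)//3)
E
```

```text
slot [[0.6652, 0.0051, 0.112], [0.6648, -0.0158, 0.112], [0.6644, -0.0371, 0.112]]
block [[0.5196, 0.3755, 0.05], [0.5222, 0.3005, 0.05], [0.3722, 0.2928, 0.05], [0.3716, 0.3637, 0.05]]
centre [0.44637874 0.33311578 0.05      ] yaw 3.752356696336104 hole [0.39648593 0.32984357]
block scene (far-left..) [[0.5186, 0.3065, 0.05], [0.5174, 0.3748, 0.05], [0.363, 0.3663, 0.05], [0.3745, 0.2927, 0.05]] [0.443375 0.335075 0.05    ]
keytop top [0.39526723 0.33247889 0.096     ] scene [0.39781634 0.33060507 0.096     ]
slot proj scene [307.02541697 211.76821107]
[424, 425, 423, 423, 423, 390, 337, 294, 291, 294, 301, 301, 304, 299, 294, 300, 304, 302, 303, 323, 379, 411, 413, 413, 411, 411, 411]
hole2 [0.44823524 0.33508477 0.05      ]<stdin>:13: RuntimeWarning: Mean of empty slice.
  ret = ret.dtype.type(ret / rcount)
Traceback (most recent call last):
ValueError: zero-size array to reduction operation minimum which has no identity
```

```bash
cat >> h.py <<'E'
from scipy.spatial.transform import Rotation as Ro
def Rd(yaw):  # tool down, tool y at angle yaw (deg) from world x
    a=np.radians(yaw);y=np.array([np.cos(a),np.sin(a),0]);z=np.array([0,0,-1.]);return np.column_stack([np.cross(y,z),y,z])
def go(p0,yaw0,p1,yaw1):
    R=Rd(yaw0);print('shift',(R.T@(np.array(p1)-p0)).round(4).tolist(),'wz',round(-np.radians(yaw1-yaw0),4))
def st():
    s=telemetry.read_state();R=np.array(s['tcp_rot']);print('t',s['time_s'],'p',np.round(s['position'],4),'yaw',np.degrees(np.arctan2(R[1,1],R[0,1])).round(2),'tz',R[:,2].round(4),'F',np.round(s['force'],2),'op',s['opening'],'q',np.round(s['joint_positions'],1))
E
python3 - <<'E'
from h import *
st();go([.204,.591,.223],70.97,[.3965,.331,.165],94)
print(Rd(71).round(3))
E
```

```text
t 0.25 p [0.2034 0.5906 0.2221] yaw 70.99 tz [-5.e-04 -8.e-04 -1.e+00] F [-0.43 -0.1  -0.15] op 0.9992645160086703 q [ 60.8  30.3  82.1   0.   67.7 -10.2]
shift [-0.2668, -0.183, 0.058] wz -0.4019
[[-0.946  0.326  0.   ]
 [ 0.326  0.946  0.   ]
 [ 0.     0.    -1.   ]]
```

{"api": "servo_tool", "payload": {
  "targets": [
    [[-0.05,-0.035,0],[0,0,-0.08]],
    [[-0.1,-0.07,0],[0,0,-0.16]],
    [[-0.15,-0.105,0],[0,0,-0.24]],
    [[-0.2,-0.14,0.02],[0,0,-0.32]],
    [[-0.24,-0.165,0.04],[0,0,-0.402]],
    [[-0.2668,-0.183,0.058],[0,0,-0.402]],
    [[-0.2668,-0.183,0.058],[0,0,-0.402]],
    [[-0.2668,-0.183,0.058],[0,0,-0.402]]
  ]
}}

```text
time_s: 1.25
position: [0.3961, 0.3315, 0.1648]
tcp_rot: [[-0.998, -0.07, 0.0], [-0.07, 0.998, 0.001], [-0.0, 0.001, -1.0]]
force: [0.4, 0.8, -0.1]
opening: 0.998
```

```bash
python3 - <<'E'
from h import *
st()
T=cap('top');S=cap('scene')
a=cv2.resize(T['pixels'][195:275,165:255],None,fx=5,fy=5,interpolation=2)[:,:450]
b=cv2.resize(S['pixels'][120:250,400:470],None,fx=4.6,fy=4.6,interpolation=2)
o=np.zeros((600,800,3),np.uint8);o[:400,:450]=a;o[:b.shape[0],460:460+b.shape[1]]=b
cv2.imwrite('pics/a.png',o)
E
```

```text
t 1.25 p [0.3961 0.3315 0.1648] yaw 94.0 tz [ 0.e+00  5.e-04 -1.e+00] F [ 0.37  0.84 -0.07] op 0.9984312097946593 q [ 27.5  26.6 101.    0.   52.4 -66.5]
```

View pics/a.png

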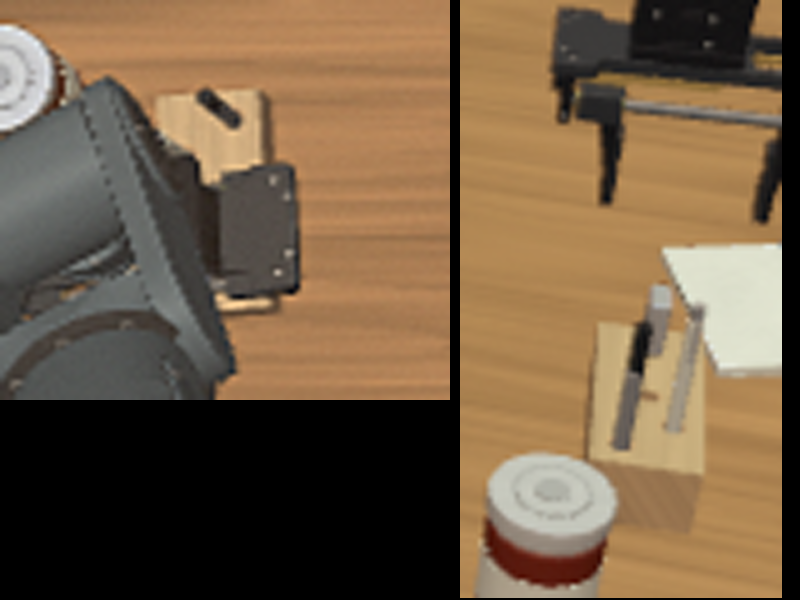

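The gripper straddles the key: in the scene crop the fingers are at (610,200) and (765,215), with the handle at (660,310) below. I'll go down and grip.

{"api": "servo_tool", "payload": {
  "targets": [
    [[0,0,0.04],[0,0,0]],
    [[0,0,0.075],[0,0,0]],
    [[0,0,0.095],[0,0,0]],
    [[0,0,0.103],[0,0,0]],
    [[0,0,0.103],[0,0,0]]
  ]
}}

```text
time_s: 1.98
position: [0.396, 0.3317, 0.0618]
tcp_rot: [[-0.997, -0.071, 0.0], [-0.071, 0.997, 0.0], [-0.0, 0.0, -1.0]]
force: [-0.7, -0.8, 0.8]
opening: 0.999
```

{"api": "servo_tool", "payload": {
  "targets": [
    [[0,0,0],[0,0,0]],
    [[0,0,0],[0,0,0]],
    [[0,0,0],[0,0,0]],
    [[0,0,0],[0,0,0]],
    [[0,0,0],[0,0,0]],
    [[0,0,0],[0,0,0]],
    [[0,0,0],[0,0,0]],
    [[0,0,0],[0,0,0]]
  ],
  "gripper": 0.0
}}

```text
time_s: 2.98
position: [0.3961, 0.3309, 0.0615]
tcp_rot: [[-0.998, -0.07, -0.0], [-0.07, 0.998, -0.0], [0.0, -0.0, -1.0]]
force: [-0.1, -0.9, 0.2]
opening: 0.173
```

{"api": "servo_tool", "payload": {
  "targets": [
    [[0,0,-0.02],[0,0,0]],
    [[0,0,-0.05],[0,0,0]],
    [[0,0,-0.1],[0,0,0]],
    [[0,0,-0.15],[0,0,0]],
    [[0,0,-0.15],[0,0,0]]
  ]
}}

```text
time_s: 3.6
position: [0.3985, 0.3323, 0.2152]
tcp_rot: [[-0.997, -0.07, 0.008], [-0.07, 0.998, 0.004], [-0.008, 0.004, -1.0]]
force: [0.3, -0.4, -1.6]
opening: 0.16
```

```bash
python3 - <<'E'
from h import *
st();go([.3965,.331,.212],94,[.665,0,.212],91)
E
```

```text
t 3.6 p [0.3985 0.3323 0.2152] yaw 94.03 tz [ 0.0081  0.0042 -1.    ] F [ 0.27 -0.37 -1.64] op 0.1602535765201722 q [ 27.5  22.4  98.    0.   59.  -66.6]
shift [-0.2448, -0.3489, 0.0] wz 0.0524
```

{"api": "servo_tool", "payload": {
  "targets": [
    [[-0.03,-0.04,0],[0,0,0.01]],
    [[-0.06,-0.085,0],[0,0,0.02]],
    [[-0.09,-0.13,0],[0,0,0.03]],
    [[-0.12,-0.175,0],[0,0,0.04]],
    [[-0.15,-0.22,0],[0,0,0.0524]],
    [[-0.18,-0.26,0],[0,0,0.0524]],
    [[-0.21,-0.3,0],[0,0,0.0524]],
    [[-0.235,-0.335,0],[0,0,0.0524]],
    [[-0.2448,-0.3489,0],[0,0,0.0524]],
    [[-0.2448,-0.3489,0],[0,0,0.0524]],
    [[-0.2448,-0.3489,0.02],[0,0,0.0524]],
    [[-0.2448,-0.3489,0.02],[0,0,0.0524]]
  ]
}}

```text
time_s: 5.1
position: [0.6618, 0.0022, 0.1895]
tcp_rot: [[-1.0, -0.019, -0.007], [-0.019, 1.0, 0.002], [0.007, 0.002, -1.0]]
force: [-0.3, -0.4, -2.0]
opening: 0.162
```

```bash
python3 - <<'E'
from h import *
T=cap('top');S=cap('scene')
st()
b=cv2.resize(S['pixels'][140:230,265:345],None,fx=6,fy=6,interpolation=2)
a=cv2.resize(T['pixels'][140:190,290:330],None,fx=7,fy=7,interpolation=2)
o=np.zeros((560,790,3),np.uint8);o[:b.shape[0],:b.shape[1]]=b;o[:a.shape[0],490:490+a.shape[1]]=a
cv2.imwrite('pics/b.png',o)
tip=np.array(telemetry.read_state()['position'])-[0,0,.0475]
print('tip',tip,'proj scene',proj(S,tip),'top',proj(T,tip))
E
```

```text
t 5.2 p [0.6639 0.0016 0.1915] yaw 91.1 tz [-1.5e-03  5.0e-04 -1.0e+00] F [ 1.03 -0.23 -1.13] op 0.16259773755264623 q [  -9.5   35.2   77.8    0.    67.1 -100.6]
tip [0.66385548 0.00155263 0.1440023 ] proj scene [312.9435954  203.52877462] top [303.64898909 164.58894908]
```

View pics/b.png

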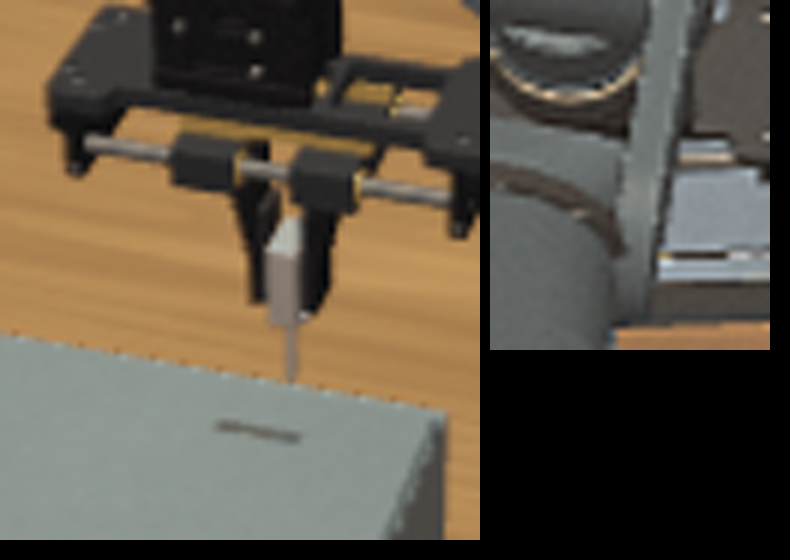

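The scene crop shows the key held upright, with its tip at scene px (313.5,203.7), within 0.6 px of the prediction. The slot's ends are at px (300.8,211.2) and (315,213). I'll refine the slot relative to the pin in this same camera.

```bash
python3 - <<'E'
from h import *
S=cap('scene');st()
g=cv2.cvtColor(S['pixels'],cv2.COLOR_BGR2GRAY).astype(float)
reg=g[207:218,296:320];bg=np.median(reg);w=np.clip(bg-reg-12,0,None)
yy,xx=np.mgrid[207:218,296:320];c=np.array([(w*xx).sum(),(w*yy).sum()])/w.sum()
cov=np.cov(np.vstack([xx.ravel(),yy.ravel()]),aweights=w.ravel());e,v=np.linalg.eigh(cov);print('slot c',c,'len px',np.sqrt(12*e),'dir',v[:,1])
print(reg.astype(int))
W=ray(S,*c,.112);W2=ray(S,*(c+10*v[:,1]),.112);print('slot world (scene)',W.round(4),'yaw',np.degrees(np.arctan2(*(W2-W)[[1,0]])))
print('pin rows');print(g[194:207,305:321].astype(int))
p=np.array(telemetry.read_state()['position'])
for dz in(.0475,.055,.06):print(dz,proj(S,p-[0,0,dz]))
E
```

```text
t 5.25 p [0.6645 0.0013 0.1921] yaw 91.09 tz [ 1.e-04  2.e-04 -1.e+00] F [-0.31  0.36 -1.19] op 0.1566633479697787 q [  -9.5   35.2   77.7    0.    67.1 -100.6]
slot c [307.64403974 211.48344371] len px [ 1.66009992 14.68182072] dir [-0.98449791 -0.17539632]
[[149 149 148 148 148 148 146 145 147 148 147 147 147 147 146 145 144 144
  145 145 145 144 145 145]
 [149 149 148 149 149 148 147 146 147 149 147 146 146 147 146 145 145 144
  145 146 145 146 145 146]
 [149 149 149 148 148 148 147 148 147 146 146 146 148 147 148 147 146 147
  146 146 145 145 145 145]
 [149 149 148 148 140 121 109 116 117 133 137 145 147 147 147 146 146 146
  144 145 145 145 145 144]
 [148 149 148 147 136 118 103 102 102 105 106 107 116 117 125 135 136 144
  146 145 144 144 144 143]
 [149 149 148 147 146 144 143 143 136 140 133 116 106 102 105 105 106 106
  113 132 142 144 144 145]
 [149 148 147 147 147 148 148 147 146 147 145 144 143 134 133 126 116 107
  113 140 145 145 145 146]
 [148 147 148 148 147 148 148 147 147 146 146 145 147 146 145 145 143 141
  142 144 145 145 146 146]
 [147 148 148 148 147 148 147 147
[... 621 characters left out ...]
 139 138 139 140 141 141 131 116 137 141 141 141 141 140 139]
 [144 142 140 140 139 139 138 129 115 135 140 141 140 141 140 140]
 [145 145 144 144 143 143 142 130 115 131 138 139 138 138 139 139]
 [144 144 145 146 146 146 145 131 114 131 141 142 140 138 137 137]
 [141 143 125 139 144 144 145 135 116 140 146 145 145 143 142 141]
 [148 149 148 163 153 149 138 127 113 137 144 144 145 145 144 144]
 [147 148 148 150 150 150 150 148 148 161 152 142 145 128 140 143]
 [147 147 148 148 148 147 147 148 147 149 149 148 150 148 166 153]
 [147 147 147 148 148 146 146 145 145 145 146 146 146 145 148 148]]
0.0475 [312.7611434  203.47252553]
0.055 [312.80461702 205.65863118]
0.06 [312.83341749 207.10688612]
```

{"api": "servo_tool", "payload": {
  "targets": [
    [[0,0,0.01],[0,0,0]],
    [[0,0,0.02],[0,0,0]],
    [[0,0,0.028],[0,0,0]],
    [[0,0,0.03],[0,0,0]],
    [[0,0,0.03],[0,0,0]],
    [[0,0,0.03],[0,0,0]],
    [[0,0,0.03],[0,0,0]]
  ]
}}

```text
time_s: 6.12
position: [0.6651, 0.0, 0.1619]
tcp_rot: [[-1.0, -0.018, 0.001], [-0.018, 1.0, -0.0], [-0.001, -0.0, -1.0]]
force: [-0.1, 0.0, -0.9]
opening: 0.156
```

```bash
python3 - <<'E'
from h import *
S=cap('scene','c_full.png');st()
g=cv2.cvtColor(S['pixels'],cv2.COLOR_BGR2GRAY).astype(float)
print(g[203:218,296:322].astype(int))
print(proj(S,np.array(telemetry.read_state()['position'])-[0,0,.0475]))
t=cv2.cvtColor(cv2.imread('pics/top0.png'),cv2.COLOR_BGR2GRAY).astype(float)[162:172,298:322]
w=np.clip(np.median(t)-t-12,0,None);yy,xx=np.mgrid[162:172,298:322];T=cap('top')
print(t.astype(int)); print(ray(T,(w*xx).sum()/w.sum(),(w*yy).sum()/w.sum(),.112))
E
```

```text
t 6.175 p [6.651e-01 1.000e-04 1.619e-01] yaw 91.02 tz [ 6.e-04 -1.e-04 -1.e+00] F [0.19 0.35 0.07] op 0.15820900077887098 q [  -9.6   37.1   79.2    0.    63.7 -100.6]
[[149 149 148 147 148 148 150 149 148 148 150 148 163 137 130 115 114 108
  134 142 143 144 144 144 145 144]
 [148 148 149 149 149 149 149 148 146 147 148 148 150 148 148 141 126 121
  157 152 142 144 127 140 143 143]
 [148 149 149 149 147 147 147 147 146 146 146 148 148 147 146 141 128 121
  145 149 149 150 148 166 153 150]
 [149 149 149 148 149 147 146 146 146 147 146 148 148 148 147 140 127 119
  142 146 146 145 146 148 148 148]
 [149 148 148 148 148 148 146 146 147 148 147 147 147 147 146 136 125 120
  141 146 145 144 145 145 145 146]
 [149 149 148 149 149 148 147 146 148 148 147 147 147 146 146 135 125 119
  140 147 146 145 146 145 145 144]
 [149 150 149 148 148 148 147 148 147 147 147 147 148 147 147 137 125 120
  142 146 146 145 145 145 144 143]
 [148 149 148 148 140 121 109 115 117 133 137 145 148 148 146 136 125 120
  141 145 145 146 145 144 143 144]
 [148 149 148 148 136 118 104 102 103 105 106 107 116 117 1
[... 1081 characters left out ...]
 114 108 109 102 100 118 135
  137 136 138 138 138 141]
 [135 136 134 140 108  84  85  85  75  50  41  63 177 142 143 115 137 140
  138 140 140 138 138 139]
 [137 137 135 138 116  93  92  89 114  88  50  43 178 119 136 179 157 139
  138 137 140 140 139 138]
 [136 135 135 134 127 124 128 127 127 149 157 142 139 135 136 135 136 139
  138 136 137 139 135 139]
 [132 132 135 136 136 138 140 138 138 139 141 137 136 138 138 135 137 136
  136 137 138 139 138 138]
 [135 133 135 135 134 132 136 136 135 137 137 135 136 137 137 135 134 137
  138 140 138 139 139 137]
 [133 131 134 134 134 135 137 136 136 135 136 138 136 137 138 137 136 135
  136 139 139 140 140 137]]
[ 0.66642097 -0.00956445  0.112     ]
```

{"api": "servo_tool", "payload": {
  "targets": [
    [[0.001,0,0.001],[0,0,0]],
    [[0.001,0,0.0025],[0,0,0]],
    [[0.001,0,0.0035],[0,0,0]],
    [[0.001,0,0.0035],[0,0,0]]
  ]
}}

```text
time_s: 6.72
position: [0.6638, 0.0001, 0.1579]
tcp_rot: [[-1.0, -0.018, -0.0], [-0.018, 1.0, 0.0], [0.0, 0.0, -1.0]]
force: [-0.2, -0.2, -1.4]
opening: 0.158
```

{"api": "servo_tool", "payload": {
  "targets": [
    [[0,0,0.0005],[0,0,0]],
    [[0,0,0.001],[0,0,0]],
    [[0,0,0.0015],[0,0,0]],
    [[0,0,0.0015],[0,0,0]]
  ]
}}

```text
time_s: 7.22
position: [0.6638, 0.0001, 0.1565]
tcp_rot: [[-1.0, -0.018, -0.0], [-0.018, 1.0, 0.0], [0.0, 0.0, -1.0]]
force: [-0.3, -0.5, -1.5]
opening: 0.157
```

{"api": "servo_tool", "payload": {
  "targets": [
    [[0,0,0.001],[0,0,0]],
    [[0,0,0.002],[0,0,0]],
    [[0,0,0.003],[0,0,0]],
    [[0,0,0.003],[0,0,0]]
  ]
}}

```text
time_s: 7.72
position: [0.6638, 0.0001, 0.1534]
tcp_rot: [[-1.0, -0.018, -0.0], [-0.018, 1.0, 0.0], [0.0, 0.0, -1.0]]
force: [-0.0, -0.4, -1.2]
opening: 0.155
```

{"api": "servo_tool", "payload": {
  "targets": [
    [[0,0,0.0005],[0,0,0]],
    [[0,0,0.001],[0,0,0]],
    [[0,0,0.0015],[0,0,0]],
    [[0,0,0.0015],[0,0,0]]
  ]
}}

```text
time_s: 8.22
position: [0.6638, 0.0001, 0.152]
tcp_rot: [[-1.0, -0.018, -0.0], [-0.018, 1.0, 0.0], [0.0, 0.0, -1.0]]
force: [0.1, 0.3, -0.7]
opening: 0.157
```

{"api": "servo_tool", "payload": {
  "targets": [
    [[0,0,0.0005],[0,0,0]],
    [[0,0,0.001],[0,0,0]],
    [[0,0,0.001],[0,0,0]]
  ]
}}

```text
time_s: 8.6
position: [0.664, 0.0, 0.1514]
tcp_rot: [[-1.0, -0.018, 0.0], [-0.018, 1.0, -0.0], [-0.0, -0.0, -1.0]]
force: [-0.3, 0.6, 1.4]
opening: 0.159
```

{"api": "servo_tool", "payload": {
  "targets": [
    [[0,-0.001,0],[0,0,0]],
    [[0,-0.002,0],[0,0,0]],
    [[0,-0.003,0],[0,0,0]],
    [[0,-0.004,0],[0,0,0]],
    [[0,-0.004,0],[0,0,0]]
  ]
}}

```text
time_s: 9.22
position: [0.6642, -0.0041, 0.1512]
tcp_rot: [[-1.0, -0.018, 0.001], [-0.018, 1.0, -0.0], [-0.001, -0.0, -1.0]]
force: [-1.2, 0.5, 2.7]
opening: 0.158
```

{"api": "servo_tool", "payload": {
  "targets": [
    [[0,-0.001,0],[0,0,0]],
    [[0,-0.002,0],[0,0,0]],
    [[0,-0.003,0],[0,0,0]],
    [[0,-0.003,0],[0,0,0]]
  ]
}}

```text
time_s: 9.72
position: [0.664, -0.0071, 0.1511]
tcp_rot: [[-1.0, -0.018, 0.0], [-0.018, 1.0, -0.0], [-0.0, -0.0, -1.0]]
force: [0.1, 2.2, 3.5]
opening: 0.163
```

{"api": "servo_tool", "payload": {
  "targets": [
    [[0,-0.001,0],[0,0,0]],
    [[0,-0.002,0],[0,0,0]],
    [[0,-0.002,0],[0,0,0]]
  ]
}}

```text
time_s: 10.1
position: [0.6636, -0.0097, 0.1504]
tcp_rot: [[-1.0, -0.018, -0.001], [-0.018, 1.0, -0.001], [0.001, -0.001, -1.0]]
force: [0.6, 0.1, -1.5]
opening: 0.156
```

{"api": "servo_tool", "payload": {
  "targets": [
    [[0,-0.001,0],[0,0,0]],
    [[0,-0.0015,0],[0,0,0]],
    [[0,-0.0015,0],[0,0,0]]
  ]
}}

```text
time_s: 10.48
position: [0.6638, -0.0106, 0.1507]
tcp_rot: [[-1.0, -0.018, -0.001], [-0.018, 1.0, -0.0], [0.001, -0.0, -1.0]]
force: [0.2, 0.4, -1.3]
opening: 0.156
```

{"api": "servo_tool", "payload": {
  "targets": [
    [[0,0,0.001],[0,0,0]],
    [[0,0,0.002],[0,0,0]],
    [[0,0,0.002],[0,0,0]]
  ]
}}

```text
time_s: 10.85
position: [0.6639, -0.0104, 0.1489]
tcp_rot: [[-1.0, -0.018, -0.0], [-0.018, 1.0, -0.0], [0.0, -0.0, -1.0]]
force: [0.9, -0.8, -2.0]
opening: 0.158
```

{"api": "servo_tool", "payload": {
  "targets": [
    [[0,0,0.001],[0,0,0]],
    [[0,0,0.002],[0,0,0]],
    [[0,0,0.003],[0,0,0]],
    [[0,0,0.0045],[0,0,0]],
    [[0,0,0.0045],[0,0,0]]
  ]
}}

```text
time_s: 11.48
position: [0.6642, -0.0107, 0.1444]
tcp_rot: [[-1.0, -0.018, 0.0], [-0.018, 1.0, -0.001], [-0.0, -0.001, -1.0]]
force: [0.7, -0.8, -2.0]
opening: 0.157
```

{"api": "servo_tool", "payload": {
  "targets": [
    [[0,-0.001,0],[0,0,0]],
    [[0,-0.002,0],[0,0,0]],
    [[0,-0.003,0],[0,0,0]],
    [[0,-0.003,0],[0,0,0]]
  ]
}}

```text
time_s: 11.98
position: [0.6641, -0.0134, 0.1445]
tcp_rot: [[-1.0, -0.018, -0.0], [-0.018, 1.0, 0.0], [0.0, 0.0, -1.0]]
force: [0.3, -1.4, -1.5]
opening: 0.161
```

{"api": "servo_tool", "payload": {
  "targets": [
    [[0,-0.001,0],[0,0,0]],
    [[0,-0.002,0],[0,0,0]],
    [[0,-0.002,0],[0,0,0]]
  ]
}}

```text
time_s: 12.35
position: [0.6641, -0.0155, 0.1446]
tcp_rot: [[-1.0, -0.018, -0.0], [-0.018, 1.0, 0.0], [0.0, 0.0, -1.0]]
force: [-0.8, -0.5, -0.9]
opening: 0.159
```

{"api": "servo_tool", "payload": {
  "targets": [
    [[0,-0.001,0],[0,0,0]],
    [[0,-0.002,0],[0,0,0]],
    [[0,-0.002,0],[0,0,0]]
  ]
}}

```text
time_s: 12.72
position: [0.6642, -0.0173, 0.1445]
tcp_rot: [[-1.0, -0.018, -0.0], [-0.018, 1.0, 0.0], [0.0, 0.0, -1.0]]
force: [0.4, 0.2, -1.4]
opening: 0.161
```

{"api": "servo_tool", "payload": {
  "targets": [
    [[0,-0.001,0],[0,0,0]],
    [[0,-0.0015,0],[0,0,0]],
    [[0,-0.0015,0],[0,0,0]]
  ]
}}

```text
time_s: 13.1
position: [0.6641, -0.018, 0.1445]
tcp_rot: [[-1.0, -0.018, -0.0], [-0.018, 1.0, 0.002], [0.0, 0.002, -1.0]]
force: [-0.1, 4.9, -1.5]
opening: 0.158
```

{"api": "servo_tool", "payload": {
  "targets": [
    [[0,-0.0005,0],[0,0,0]],
    [[0,-0.001,0],[0,0,0]],
    [[0,-0.001,0],[0,0,0]]
  ]
}}

```text
time_s: 13.48
position: [0.6642, -0.0196, 0.1445]
tcp_rot: [[-1.0, -0.018, -0.0], [-0.018, 1.0, 0.001], [0.0, 0.001, -1.0]]
force: [0.0, 4.6, -1.5]
opening: 0.16
```

{"api": "servo_tool", "payload": {
  "targets": [
    [[0,-0.0005,0],[0,0,0]],
    [[0,-0.001,0],[0,0,0]],
    [[0,-0.001,0],[0,0,0]]
  ]
}}

```text
time_s: 13.85
position: [0.6642, -0.0208, 0.1444]
tcp_rot: [[-1.0, -0.018, -0.0], [-0.018, 1.0, 0.0], [0.0, 0.0, -1.0]]
force: [0.4, 4.5, -1.2]
opening: 0.156
```

{"api": "servo_tool", "payload": {
  "targets": [
    [[0,-0.0005,0],[0,0,0]],
    [[0,-0.001,0],[0,0,0]],
    [[0,-0.001,0],[0,0,0]]
  ]
}}

```text
time_s: 14.22
position: [0.6642, -0.0218, 0.1443]
tcp_rot: [[-1.0, -0.018, -0.0], [-0.018, 1.0, 0.0], [0.0, 0.0, -1.0]]
force: [1.0, 4.3, -2.5]
opening: 0.158
```

{"api": "servo_tool", "payload": {
  "targets": [
    [[0,-0.0005,0],[0,0,0]],
    [[0,-0.0005,0],[0,0,0]]
  ]
}}

```text
time_s: 14.48
position: [0.6642, -0.0222, 0.1443]
tcp_rot: [[-1.0, -0.018, -0.0], [-0.018, 1.0, 0.001], [0.0, 0.001, -1.0]]
force: [0.4, 4.8, -2.0]
opening: 0.162
```

{"api": "servo_tool", "payload": {
  "targets": [
    [[0,-0.0005,0],[0,0,0]],
    [[0,-0.0005,0],[0,0,0]]
  ]
}}

```text
time_s: 14.72
position: [0.6642, -0.0226, 0.1443]
tcp_rot: [[-1.0, -0.018, -0.0], [-0.018, 1.0, 0.001], [0.0, 0.001, -1.0]]
force: [0.3, 5.6, -3.1]
opening: 0.158
```

```bash
cat >> h.py <<'E'
def dr():  # top-view rows changed in front of the till -> drawer out
    T=cap('top');t0=cv2.imread('pics/top0.png')
    d=cv2.absdiff(T['pixels'],t0).sum(2)[180:225,330:372];r=np.where((d>60).mean(1)>.6)[0]
    print('changed rows',(r+180).tolist())
    return T
E
python3 -c "
from h import *
dr();st()"
```

```text
changed rows []
t 14.775 p [ 0.6642 -0.0226  0.1443] yaw 91.01 tz [-2.e-04  6.e-04 -1.e+00] F [ 0.79  5.09 -2.24] op 0.15805861820371894 q [ -11.6   38.3   80.     0.    61.8 -102.6]
```

{"api": "servo_tool", "payload": {
  "targets": [
    [[0,-0.0005,0],[0,0,0]],
    [[0,-0.0005,0],[0,0,0]]
  ]
}}

```text
time_s: 15.02
position: [0.6641, -0.0233, 0.1442]
tcp_rot: [[-1.0, -0.018, -0.0], [-0.018, 1.0, 0.0], [0.0, 0.0, -1.0]]
force: [-0.7, 3.9, -1.4]
opening: 0.157
```

{"api": "servo_tool", "payload": {
  "targets": [
    [[0,-0.0005,0],[0,0,0]],
    [[0,-0.0005,0],[0,0,0]]
  ]
}}

```text
time_s: 15.28
position: [0.664, -0.024, 0.1443]
tcp_rot: [[-1.0, -0.018, -0.001], [-0.018, 1.0, -0.0], [0.001, -0.0, -1.0]]
force: [1.0, 4.4, -2.5]
opening: 0.158
```

```bash
python3 -c "
from h import *
dr();st()"
```

```text
changed rows [180, 186, 187, 188, 189, 190, 191, 192, 193, 194, 195]
t 15.325 p [ 0.664  -0.024   0.1444] yaw 91.02 tz [-6.e-04 -0.e+00 -1.e+00] F [ 1.2   4.06 -1.71] op 0.1582841393506306 q [ -11.7   38.3   80.    -0.    61.8 -102.7]
```

{"api": "servo_tool", "payload": {
  "targets": [
    [[0,0,0],[0,0,0]],
    [[0,0,0],[0,0,0]],
    [[0,0,0],[0,0,0]],
    [[0,0,0],[0,0,0]]
  ]
}}

```text
time_s: 15.82
position: [0.6641, -0.0239, 0.1445]
tcp_rot: [[-1.0, -0.018, -0.0], [-0.018, 1.0, 0.0], [0.0, 0.0, -1.0]]
force: [-1.0, 5.2, -2.6]
opening: 0.16
```

{"api": "servo_tool", "payload": {
  "targets": [
    [[0,0.003,0],[0,0,0]],
    [[0,0.006,0],[0,0,0]],
    [[0,0.009,0],[0,0,0]],
    [[0,0.009,0],[0,0,0]],
    [[0,0.009,-0.01],[0,0,0]],
    [[0,0.009,-0.02],[0,0,0]],
    [[0,0.009,-0.04],[0,0,0]],
    [[0,0.009,-0.067],[0,0,0]],
    [[0,0.009,-0.067],[0,0,0]]
  ]
}}

```text
time_s: 16.95
position: [0.6663, -0.0155, 0.215]
tcp_rot: [[-1.0, -0.018, 0.007], [-0.018, 1.0, -0.002], [-0.007, -0.002, -1.0]]
force: [-0.4, 0.4, -0.3]
opening: 0.156
```

```bash
python3 -c "
from h import *
T=dr();st()
go([.664,-.015,.212],91,[.3965,.331,.212],94)
cv2.imwrite('pics/d.png',cv2.resize(T['pixels'][130:280,180:390],None,fx=3.8,fy=3.8,interpolation=2))"
```

```text
changed rows [185, 186, 187, 188, 189, 190, 191, 192, 193, 194, 195, 196, 197, 198, 199, 200, 201, 202, 203, 204, 205, 206]
t 17.0 p [ 0.665  -0.0152  0.2131] yaw 91.02 tz [ 3.4e-03 -8.0e-04 -1.0e+00] F [-0.51  0.09 -1.4 ] op 0.15645252000249343 q [ -10.9   33.9   76.6   -0.    69.3 -101.9]
shift [0.2614, 0.3506, 0.0] wz -0.0524
```

View pics/d.png

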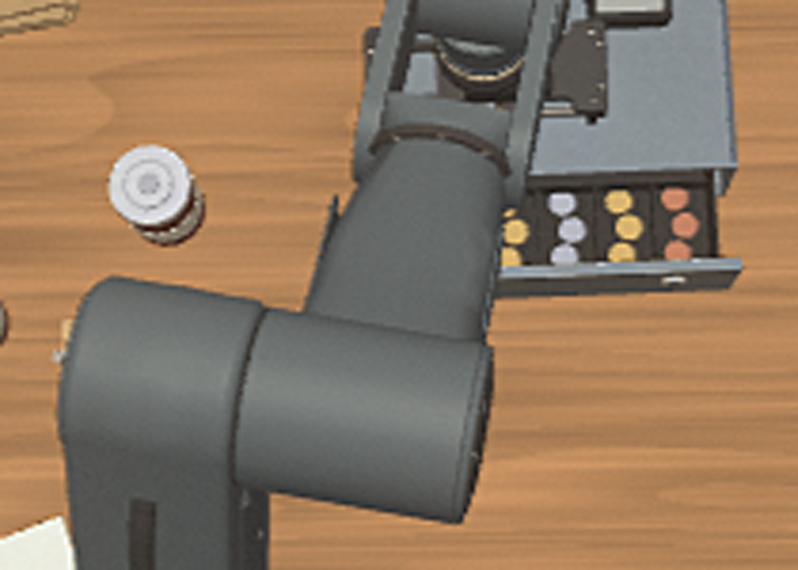

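The drawer has sprung out, with the panel's upper edge at crop row about 265 (full row 200). The key goes back first.

{"api": "servo_tool", "payload": {
  "targets": [
    [[0.03,0.04,0],[0,0,-0.01]],
    [[0.06,0.08,0],[0,0,-0.02]],
    [[0.09,0.12,0],[0,0,-0.03]],
    [[0.12,0.16,0],[0,0,-0.04]],
    [[0.15,0.2,0],[0,0,-0.0524]],
    [[0.18,0.24,0],[0,0,-0.0524]],
    [[0.21,0.28,0],[0,0,-0.0524]],
    [[0.235,0.315,0],[0,0,-0.0524]],
    [[0.255,0.34,0],[0,0,-0.0524]],
    [[0.2614,0.3506,0],[0,0,-0.0524]],
    [[0.2614,0.3506,0.05],[0,0,-0.0524]],
    [[0.2614,0.3506,0.09],[0,0,-0.0524]]
  ]
}}

```text
time_s: 18.5
position: [0.397, 0.3306, 0.1202]
tcp_rot: [[-0.998, -0.07, 0.001], [-0.07, 0.998, -0.0], [-0.001, -0.0, -1.0]]
force: [-0.1, 0.3, -2.1]
opening: 0.163
```

{"api": "servo_tool", "payload": {
  "targets": [
    [[0,0,0.01],[0,0,0]],
    [[0,0,0.01],[0,0,0]],
    [[0,0,0.01],[0,0,0]],
    [[0,0,0.01],[0,0,0]]
  ]
}}

```text
time_s: 19.0
position: [0.3975, 0.3314, 0.1129]
tcp_rot: [[-0.998, -0.07, 0.003], [-0.07, 0.998, 0.001], [-0.003, 0.001, -1.0]]
force: [-0.2, 0.9, -1.3]
opening: 0.162
```

```bash
python3 -c "
from h import *
st();S=cap('scene')
cv2.imwrite('pics/e.png',cv2.resize(S['pixels'][140:240,405:475],None,fx=6,fy=6,interpolation=2))
print(proj(S,np.array(telemetry.read_state()['position'])-[0,0,.0475]))
print(proj(S,[.3961,.3309,.05]))"
```

```text
t 19.0 p [0.3975 0.3314 0.1129] yaw 94.02 tz [ 0.0027  0.0013 -1.    ] F [-0.25  0.86 -1.29] op 0.16158836769331622 q [ 27.4  31.5 103.3  -0.   45.  -66.6]
[442.13251672 192.34330185]
[441.23540047 196.05484552]
```

View pics/e.png

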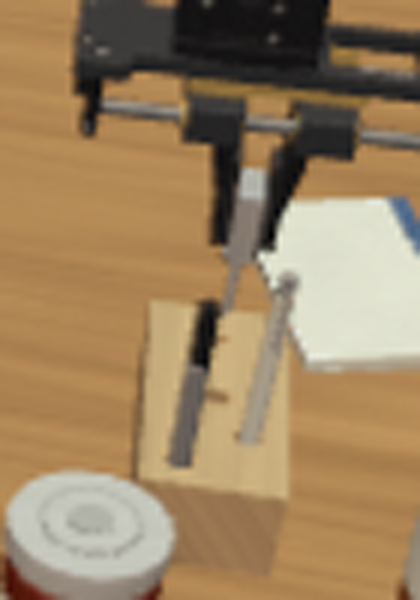

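The pin is clear of the block, tip at crop (230,308), with the hole straight below at (221,338). I'll lower it gently.

{"api": "servo_tool", "payload": {
  "targets": [
    [[0,0,0.005],[0,0,0]],
    [[0,0,0.01],[0,0,0]],
    [[0,0,0.014],[0,0,0]],
    [[0,0,0.016],[0,0,0]],
    [[0,0,0.018],[0,0,0]],
    [[0,0,0.018],[0,0,0]]
  ]
}}

```text
time_s: 19.8
position: [0.3965, 0.3309, 0.0934]
tcp_rot: [[-0.998, -0.07, -0.0], [-0.07, 0.998, -0.0], [0.0, -0.0, -1.0]]
force: [0.5, 0.6, -0.6]
opening: 0.155
```

{"api": "servo_tool", "payload": {
  "targets": [
    [[0,0,0.001],[0,0,0]],
    [[0,0,0.003],[0,0,0]],
    [[0,0,0.005],[0,0,0]],
    [[0,0,0.005],[0,0,0]]
  ]
}}

```text
time_s: 20.3
position: [0.3964, 0.3309, 0.0884]
tcp_rot: [[-0.998, -0.07, -0.0], [-0.07, 0.998, -0.0], [0.0, -0.0, -1.0]]
force: [-0.5, 0.6, -0.9]
opening: 0.159
```

{"api": "servo_tool", "payload": {
  "targets": [
    [[0,0,0.006],[0,0,0]],
    [[0,0,0.012],[0,0,0]],
    [[0,0,0.018],[0,0,0]],
    [[0,0,0.023],[0,0,0]],
    [[0,0,0.0255],[0,0,0]],
    [[0,0,0.027],[0,0,0]],
    [[0,0,0.027],[0,0,0]],
    [[0,0,0.027],[0,0,0]]
  ]
}}

```text
time_s: 21.3
position: [0.3966, 0.331, 0.0617]
tcp_rot: [[-0.998, -0.07, 0.0], [-0.07, 0.998, 0.0], [-0.0, 0.0, -1.0]]
force: [-0.3, 0.2, 0.1]
opening: 0.16
```

Home. I'll release and rise, then compute the drawer approach.

{"api": "servo_tool", "payload": {
  "targets": [
    [[0,0,0],[0,0,0]],
    [[0,0,0],[0,0,0]],
    [[0,0,0],[0,0,0]],
    [[0,0,0],[0,0,0]],
    [[0,0,0],[0,0,0]],
    [[0,0,0],[0,0,0]]
  ],
  "gripper": 0.07
}}

```text
time_s: 22.05
position: [0.3965, 0.331, 0.0615]
tcp_rot: [[-0.998, -0.07, -0.0], [-0.07, 0.998, -0.0], [0.0, -0.0, -1.0]]
force: [-0.1, -0.5, -0.3]
opening: 0.747
```

{"api": "servo_tool", "payload": {
  "targets": [
    [[0,0,-0.02],[0,0,0]],
    [[0,0,-0.05],[0,0,0]],
    [[0,0,-0.1],[0,0,0]],
    [[0,0,-0.16],[0,0,0]],
    [[0,0,-0.16],[0,0,0]]
  ]
}}

```text
time_s: 22.68
position: [0.3995, 0.3327, 0.2263]
tcp_rot: [[-0.997, -0.07, 0.01], [-0.07, 0.998, 0.005], [-0.011, 0.005, -1.0]]
force: [0.2, 0.1, -0.6]
opening: 0.806
```

```bash
python3 -c "
from h import *
st();S=cap('scene');T=cap('top')
a=cv2.resize(S['pixels'][150:250,405:475],None,fx=5,fy=5,interpolation=2)
b=cv2.resize(T['pixels'][160:215,280:380],None,fx=4.2,fy=4.2,interpolation=2)
o=np.zeros((500,780,3),np.uint8);o[:,:350]=a;o[:b.shape[0],355:355+b.shape[1]]=b
cv2.imwrite('pics/f.png',o)
g=cv2.cvtColor(T['pixels'],6)
for u in(335,355):print(g[190:212,u].tolist(),[ray(T,u,v,.106)[:2].round(4).tolist() for v in(198,200,202)])"
```

```text
t 22.675 p [0.3995 0.3327 0.2263] yaw 94.04 tz [ 0.0102  0.0053 -0.9999] F [ 0.15  0.06 -0.6 ] op 0.8056099017703426 q [ 27.5  21.6  97.3   0.   60.5 -66.6]
[62, 65, 65, 69, 66, 69, 67, 66, 56, 125, 150, 154, 107, 66, 70, 72, 68, 81, 148, 147, 147, 139] [[0.5566, -0.1011], [0.5497, -0.1009], [0.5429, -0.1007]]
[65, 64, 63, 61, 94, 140, 141, 136, 114, 147, 146, 150, 57, 189, 116, 72, 59, 149, 147, 146, 142, 134] [[0.5553, -0.168], [0.5485, -0.1678], [0.5417, -0.1676]]
```

View pics/f.png

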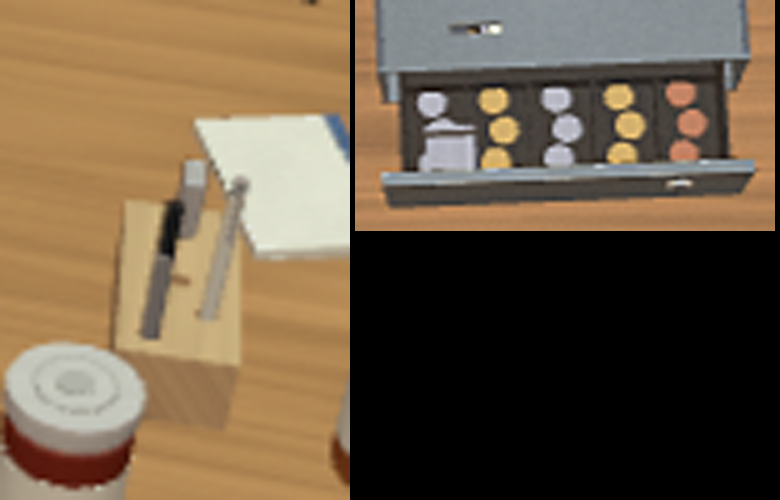

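The key stands home in its hole, looking as it did at the start (crop 190,200). The drawer panel's edge is at full rows 199–202, so x is about 0.543–0.555, with free space behind it. I'll hook closed fingers behind the panel's middle.

```bash
python3 -c "
from h import *
go([.3965,.331,.222],94,[.576,-.087,.222],91)"
```

```text
shift [-0.1499, -0.4295, 0.0] wz 0.0524
```

{"api": "servo_tool", "payload": {
  "targets": [
    [[-0.015,-0.04,0],[0,0,0.01]],
    [[-0.03,-0.085,0],[0,0,0.02]],
    [[-0.045,-0.13,0],[0,0,0.03]],
    [[-0.06,-0.175,0],[0,0,0.04]],
    [[-0.075,-0.22,0],[0,0,0.0524]],
    [[-0.09,-0.265,0],[0,0,0.0524]],
    [[-0.105,-0.31,0],[0,0,0.0524]],
    [[-0.125,-0.36,0],[0,0,0.0524]],
    [[-0.14,-0.4,0],[0,0,0.0524]],
    [[-0.1499,-0.4295,0],[0,0,0.0524]],
    [[-0.1499,-0.4295,0],[0,0,0.0524]],
    [[-0.1499,-0.4295,0],[0,0,0.0524]]
  ],
  "gripper": 0.0
}}

```text
time_s: 24.28
position: [0.5746, -0.0859, 0.2198]
tcp_rot: [[-1.0, -0.018, -0.004], [-0.018, 1.0, 0.002], [0.004, 0.002, -1.0]]
force: [-0.3, 0.3, -0.3]
opening: 0.005
```

{"api": "servo_tool", "payload": {
  "targets": [
    [[0,0,0.05],[0,0,0]],
    [[0,0,0.1],[0,0,0]],
    [[0,0,0.1],[0,0,0]],
    [[0,0,0.1],[0,0,0]]
  ]
}}

```text
time_s: 24.78
position: [0.5768, -0.0863, 0.1227]
tcp_rot: [[-1.0, -0.019, 0.001], [-0.019, 1.0, -0.0], [-0.001, -0.0, -1.0]]
force: [0.2, -0.6, -0.6]
opening: 0.006
```

```bash
python3 -c "
from h import *
st();S=cap('scene')
cv2.imwrite('pics/g.png',cv2.resize(S['pixels'][120:230,220:350],None,fx=5,fy=5,interpolation=2))"
```

```text
t 24.775 p [ 0.5768 -0.0863  0.1227] yaw 91.09 tz [ 1.3e-03 -4.0e-04 -1.0e+00] F [ 0.22 -0.56 -0.59] op 0.006192732910338865 q [ -19.5   34.5   93.4    0.    52.  -110.6]
```

View pics/g.png

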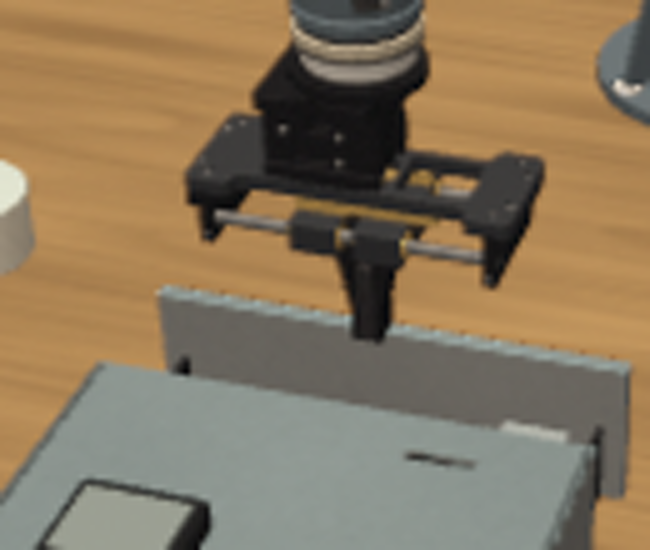

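The closed fingers are behind the panel: fingertips at crop (370,340), panel edge at (370,322). I'll lower them and pull.

{"api": "servo_tool", "payload": {
  "targets": [
    [[0,0,0.01],[0,0,0]],
    [[0,0,0.02],[0,0,0]],
    [[0,0,0.03],[0,0,0]],
    [[0,0,0.042],[0,0,0]],
    [[0,0,0.042],[0,0,0]]
  ]
}}

```text
time_s: 25.45
position: [0.5752, -0.0867, 0.0781]
tcp_rot: [[-1.0, -0.018, -0.003], [-0.018, 1.0, 0.001], [0.003, 0.001, -1.0]]
force: [-0.1, -0.8, 0.6]
opening: 0.006
```

{"api": "servo_tool", "payload": {
  "targets": [
    [[0.003,0,0],[0,0,0]],
    [[0.006,0,0],[0,0,0]],
    [[0.009,0,0],[0,0,0]],
    [[0.012,0,0],[0,0,0]],
    [[0.015,0,0],[0,0,0]],
    [[0.018,0,0],[0,0,0]],
    [[0.021,0,0],[0,0,0]]
  ]
}}

```text
time_s: 26.32
position: [0.5553, -0.0875, 0.0797]
tcp_rot: [[-1.0, -0.018, 0.001], [-0.018, 1.0, -0.0], [-0.001, -0.0, -1.0]]
force: [1.0, -0.8, -0.3]
opening: 0.004
```

{"api": "servo_tool", "payload": {
  "targets": [
    [[0.003,0,0],[0,0,0]],
    [[0.006,0,0],[0,0,0]],
    [[0.009,0,0],[0,0,0]],
    [[0.012,0,0],[0,0,0]],
    [[0.015,0,0],[0,0,0]],
    [[0.018,0,0],[0,0,0]],
    [[0.021,0,0],[0,0,0]]
  ]
}}

```text
time_s: 27.2
position: [0.5342, -0.0878, 0.0796]
tcp_rot: [[-1.0, -0.018, 0.0], [-0.018, 1.0, -0.0], [-0.0, -0.0, -1.0]]
force: [1.3, -1.3, 0.9]
opening: 0.005
```

```bash
python3 -c "
from h import *
T=dr();st()
g=cv2.cvtColor(T['pixels'],6);print(g[190:235,360].tolist())"
```

```text
changed rows [180, 181, 182, 183, 184, 185, 186, 187, 188, 189, 190, 191, 192, 193, 194, 195, 196, 197, 198, 199, 200, 201, 202, 203, 204, 205, 206, 207, 208, 209, 210, 211, 212, 213, 214, 215]
t 27.25 p [ 0.5335 -0.0876  0.0795] yaw 91.02 tz [-9.e-04  2.e-04 -1.e+00] F [-0.08 -0.25 -0.45] op 0.008989208632769728 q [ -21.2   36.1  101.    -0.    43.  -112.2]
[73, 76, 79, 144, 87, 83, 83, 83, 79, 79, 81, 85, 88, 58, 185, 83, 78, 70, 81, 83, 52, 48, 153, 96, 62, 114, 141, 138, 148, 147, 142, 140, 146, 143, 141, 141, 143, 143, 136, 135, 144, 142, 145, 131, 137]
```

{"api": "servo_tool", "payload": {
  "targets": [
    [[0.003,0,0],[0,0,0]],
    [[0.006,0,0],[0,0,0]],
    [[0.009,0,0],[0,0,0]],
    [[0.012,0,0],[0,0,0]],
    [[0.015,0,0],[0,0,0]],
    [[0.018,0,0],[0,0,0]],
    [[0.021,0,0],[0,0,0]],
    [[0.024,0,0],[0,0,0]],
    [[0.027,0,0],[0,0,0]]
  ]
}}

```text
time_s: 28.38
position: [0.5071, -0.0882, 0.0795]
tcp_rot: [[-1.0, -0.018, 0.0], [-0.018, 1.0, -0.0], [-0.0, -0.0, -1.0]]
force: [1.5, 0.4, -2.6]
opening: 0.009
```

{"api": "servo_tool", "payload": {
  "targets": [
    [[0.002,0,0],[0,0,0]],
    [[0.004,0,0],[0,0,0]],
    [[0.006,0,0],[0,0,0]],
    [[0.006,0,0],[0,0,0]]
  ]
}}

```text
time_s: 28.88
position: [0.5008, -0.0883, 0.0796]
tcp_rot: [[-1.0, -0.018, -0.001], [-0.018, 1.0, 0.0], [0.001, 0.0, -1.0]]
force: [1.1, -0.1, -0.8]
opening: 0.007
```

{"api": "servo_tool", "payload": {
  "targets": [
    [[0.001,0,0],[0,0,0]],
    [[0.002,0,0],[0,0,0]],
    [[0.003,0,0],[0,0,0]]
  ]
}}

```text
time_s: 29.25
position: [0.4983, -0.0884, 0.0796]
tcp_rot: [[-1.0, -0.018, 0.0], [-0.018, 1.0, -0.0], [-0.0, -0.0, -1.0]]
force: [3.1, -0.4, -0.7]
opening: 0.008
```

{"api": "servo_tool", "payload": {
  "targets": [
    [[0.001,0,0],[0,0,0]],
    [[0.002,0,0],[0,0,0]],
    [[0.002,0,0],[0,0,0]]
  ]
}}

```text
time_s: 29.62
position: [0.496, -0.0884, 0.0796]
tcp_rot: [[-1.0, -0.018, -0.0], [-0.018, 1.0, -0.0], [0.0, -0.0, -1.0]]
force: [0.6, 1.2, -0.9]
opening: 0.005
```

{"api": "servo_tool", "payload": {
  "targets": [
    [[0.001,0,0],[0,0,0]],
    [[0.002,0,0],[0,0,0]],
    [[0.002,0,0],[0,0,0]]
  ]
}}

```text
time_s: 30.0
position: [0.4951, -0.0885, 0.0796]
tcp_rot: [[-1.0, -0.017, 0.002], [-0.017, 1.0, -0.0], [-0.002, -0.0, -1.0]]
force: [5.4, 0.8, -2.0]
opening: 0.004
```

```bash
python3 -c "
from h import *
T=dr();st()
g=cv2.cvtColor(T['pixels'],6);print(g[208:235,350].tolist(),g[208:235,364].tolist())
print([(v,ray(T,350,v,.106)[0].round(4)) for v in(219,221,223)])"
```

```text
changed rows [180, 181, 182, 183, 184, 185, 186, 187, 188, 189, 190, 191, 192, 193, 194, 195, 196, 197, 198, 199, 200, 201, 202, 203, 204, 205, 206, 207, 208, 209, 210, 211, 212, 213, 214, 215, 216, 217, 218, 219, 220, 221, 222, 223, 224]
t 30.05 p [ 0.4951 -0.0885  0.0796] yaw 91.0 tz [ 1.9e-03 -3.0e-04 -1.0e+00] F [ 4.87  0.43 -1.71] op 0.009092168901007646 q [ -22.9   34.2  106.6    0.    39.2 -113.9]
[104, 99, 103, 105, 107, 98, 89, 100, 61, 52, 82, 44, 124, 139, 110, 56, 74, 67, 78, 146, 135, 137, 142, 145, 145, 129, 135] [118, 120, 104, 76, 67, 68, 66, 69, 68, 60, 75, 157, 149, 161, 59, 72, 72, 63, 130, 145, 137, 135, 141, 143, 147, 127, 140]
[(219, np.float64(0.4845)), (221, np.float64(0.4778)), (223, np.float64(0.4711))]
```

The arm has stalled at the stop: it lags the command by 1 mm at 5 N, and the panel has moved about 70 mm further. I'll back off and rise.

{"api": "servo_tool", "payload": {
  "targets": [
    [[-0.004,0,0],[0,0,0]],
    [[-0.012,0,0],[0,0,0]],
    [[-0.012,0,0],[0,0,0]],
    [[-0.012,0,-0.03],[0,0,0]],
    [[-0.012,0,-0.08],[0,0,0]],
    [[-0.012,0,-0.13],[0,0,0]],
    [[-0.012,0,-0.16],[0,0,0]],
    [[-0.012,0,-0.16],[0,0,0]],
    [[-0.012,0,-0.16],[0,0,0]]
  ]
}}

```text
time_s: 31.18
position: [0.505, -0.0878, 0.2386]
tcp_rot: [[-1.0, -0.018, -0.002], [-0.018, 1.0, 0.001], [0.002, 0.001, -1.0]]
force: [0.4, 0.3, 0.7]
opening: 0.004
```

```bash
python3 -c "
from h import *
T=cap('top');S=cap('scene');st()
g=cv2.cvtColor(T['pixels'],6);print(g[208:235,364].tolist())
o=np.zeros((580,790,3),np.uint8);a=cv2.resize(T['pixels'][130:290,150:400],None,fx=3,fy=3,interpolation=2);o[:400,:750]=a[:400]
o[400:580,:]=cv2.resize(S['pixels'][130:270,150:520],(790,300))[60:240]
b=cv2.resize(S['pixels'][165:245,405:475],None,fx=3,fy=3);o[340:580,580:790]=b
cv2.imwrite('pics/i.png',o)"
```

```text
t 31.275 p [ 0.505  -0.0877  0.2379] yaw 91.01 tz [-0.0036  0.0014 -1.    ] F [-0.46  0.27 -0.73] op 0.00302893530246216 q [ -22.4   20.5   96.9   -0.    62.8 -113.4]
[88, 77, 83, 38, 65, 68, 67, 64, 63, 58, 73, 154, 147, 159, 58, 67, 71, 62, 131, 147, 139, 137, 142, 145, 145, 130, 139]
```

View pics/i.png

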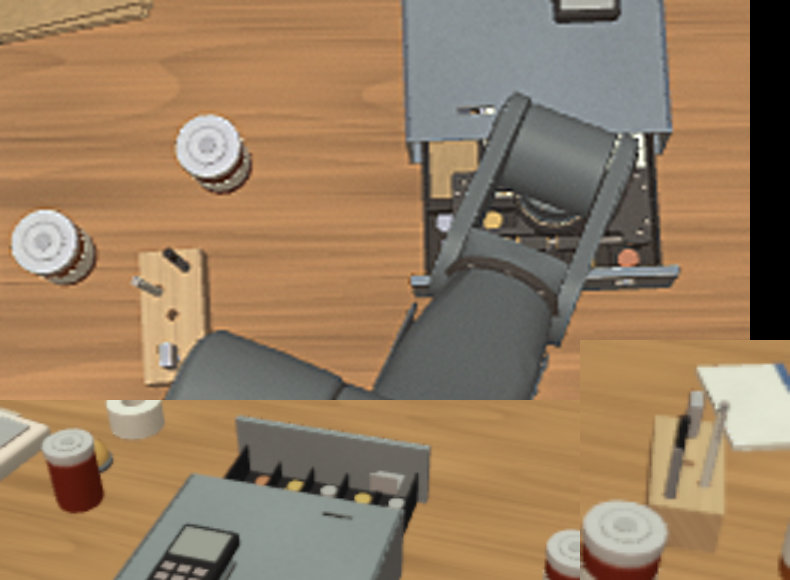

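The drawer is fully out and unchanged after backing off (panel at rows 219–221). The key stands in its hole at crop (168,355), the pen, marker and jars are in place, and the arm is clear. Handing in.

```bash
python3 -c "
from h import *
order.hand_in();st()"
```

```text
the job is handed in; nothing more can be done
the job is handed in; nothing more can be done
```

I opened the till with the release key, put the key back in its block, pulled the drawer out to its stop, and handed the job in at about 31 s. No verdict is reported.

- **Feeling for the gap:** The pin landed on the cover plate with about 3–5 N. It found the gap about 9 mm right of where I started feeling, and went down to a tip depth of about 15 mm.
- **Pressing the catch:** The tab yielded at about 4–5.5 N and let go after about 6 mm. The drawer sprang out to roughly 80 mm with the pin still in the slot.
- **Key:** At release the gripper was at the height it had when it first took the key, with no resistance, so the key should be fully home. Afterwards it looked upright in its hole.
- **Drawer:** It stalled at the stop with about 5 N. The top view showed the panel about 70 mm further out than after the spring, so about 0.15 m in all, and it stayed there when I backed off.
- **Other things:** In the last picture the pen, the marker and the jars and roll in view stood where they began. I checked this by eye and did not measure it. The arm was clear of everything.

The two cameras disagreed by about 3 mm on the slot's front-to-back position. I aimed between them, and the pin went in without touching the top.

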